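Lids back on the washed storage jars

ROBOT

A 6-joint arm with a two-finger parallel gripper is mounted at the origin on the work surface. World frame = base frame: x ahead of the robot, y to its left, z up, the work surface at z = 0. Lengths are in m, angles in rad, forces in N, time in s.
With the tool pointing down it reaches from about 0.35 to 0.85 m from the base axis. Payload 8.1 kg.
Tool frame: the origin (TCP) lies on the mounting face of the last link; the fingertips stand 186 mm ahead of it and the grasp point (between the pads) lies 167 mm ahead of it; z points along the fingers, y is the line along which they close (so a half turn about z gives the same grasp; the last joint's range is limited). The gripper opens to 93 mm and grips with 3 to 60 N. Pads are 15 mm wide; open, the fingers measure 128 mm over their backs; the gripper's body (75 mm by 188 mm) begins 65 mm behind the grasp point.
Start: joints at [-1.268, 0.13, 1.488, -0, 1.523, -0.085], TCP at [0.227, -0.555, 0.405] pointing down, gripper open.
Joint ranges: [-2.96, 2.96], [-0.89, 2.26], [0.02, 2.5], [-1.34, 4.48], [0, 2.73], [-2.66, 2.66]. Speed limits (rad/s): [2.39, 2.39, 2.79, 3.14, 3.14, 3.14].

INTERFACE

Orientations are given as a rotation vector (axis times angle).
In Python, from plant import read_state, read_camera, camera_params, close_job gives the robot as it stands. The module is installed in compiled form; this text tells all that it offers.
- The arm moves only by the tool servo_tool, never from a script. Its argument "increments" is a list of rows, each an object with "slide": the shift along the tool's x, y, z in mm, a list of three; "dr": the turn, a rotation vector about the tool's x, y, z in rad, a list of three; "jaw": the closure, from 0 (fully open) to 1 (shut). In form: [{"slide": [x, y, z], "dr": [ax, ay, az], "jaw": jaw}, ...]. A call has 1 to 20 rows; each row is the pose to reach, as a shift and turn from the pose commanded when the call began, along the tool's axes at that moment; what a row does not reach only later rows make up. A row lasts 1/10 s, in which the tool goes at most 50 mm and 8.59 degrees, less where a joint would pass 70% of its speed; a pose out of reach is approached as far as the arm can. A call with a gripper value outside its range is refused whole. The fingers move at their own pace and stop on an object; "force" is the grip in N (left out, the last holds). Time passes only in rows, so rows that repeat a pose let the fingers close. It gives the time, the measured TCP pose, the force, the opening and the grip force at its end, in the units of the state.
- read_state(): the state, without advancing time (a new reading comes with each control period).
- read_camera(name): name is "side" or "top" or "wrist"; returns (picture, depth): 384x512x3 uint8, red, green, blue; 384x512 float32, m along the optical axis (not along the pixel's ray), 0 where there is no reading.
- camera_params(name): a dict with "fx", "fy", "cx", "cy" (pixels), "rvec" (rotation vector, rad) and "tvec" (3), from world to camera coordinates, as OpenCV has them. Camera axes: x right, y down, z forward; pixel columns grow to the right and rows downward; lengths in m; the calibration is good to about 2 mm. A picture is of the moment at which its call begins: read the wrist's pose just before it. camera_params takes no time and is no camera call; for the wrist camera it gives the pose at the moment of the call.
- close_job(): hands the job in; it is judged then, once.
The state is a dict: "t": time; "q": joint angles; "dq": joint speeds; "joint_torque": joint torques, N m; "tool_pos": TCP position; "orientation": TCP orientation; "force": force on the tool from outside, world axes, zero at the start; "wrist_torque": the same for the moment, N m; "opening": finger opening in m; "gripper_force": force on a finger pad.
Only numpy, scipy, OpenCV 4.12 (cv2) and the standard library are available. Lean on these libraries where they do the work, as an engineer would, in place of code of your own. Each camera call takes 0.05 s, during which the arm holds its last target. There are 200 camera calls.

TASK

The kitchen's four storage jars and their bamboo lids are washed and dry on the drying mat, all mixed up. Put each lid back on the jar it was made for, straight and fully seated with its plug down inside the rim, setting each one down gently rather than dropping it. Leave the jars standing where they are, and don't shift the kettle or the mug.

Things in the scene. Friction and masses are not known exactly. Their poses are not given: they have to be found in the camera images.
- large_round_jar: Open white ceramic round jar, the larger, 120 mm across, 80 mm tall, walls 6 mm, opening 108 mm across; about 0.5 kg, upright and loose on the mat. Origin: centre of its underside, z up; its rim is 80 mm above the origin. Its own lid, fully seated, has the lid's origin 70 mm above this origin.
- small_round_jar: Open white ceramic round jar, the smaller, 84 mm across, 70 mm tall, walls 6 mm, opening 72 mm across; about 0.5 kg, upright and loose on the mat. Origin: centre of its underside, z up; its rim is 70 mm above the origin. Its own lid, fully seated, has the lid's origin 60 mm above this origin.
- square_jar: Open white ceramic square jar, 104 x 104 mm, 75 mm tall, walls 6 mm, opening 92 x 92 mm; about 0.5 kg, upright and loose on the mat. Origin: centre of its underside, z up; its rim is 75 mm above the origin. Its own lid, fully seated, has the lid's origin 65 mm above this origin. x and y run along its sides.
- oblong_jar: Open white ceramic oblong dish, 90 mm along its x axis by 134 mm along its y axis, 60 mm tall, walls 6 mm, opening 78 x 122 mm; about 0.5 kg, upright and loose on the mat. Origin: centre of its underside, z up; its rim is 60 mm above the origin. Its own lid, fully seated, has the lid's origin 50 mm above this origin.
- large_round_lid: Bamboo lid of the larger round jar, plate 130 mm across, lying plug down on the mat, about 0.12 kg. White plug 92 mm across, 10 mm deep (8 mm play all round in its jar); on it a 10 mm plate that rests on the jar's rim; on that a central round knob, 24 mm across at its foot, 30 mm higher up, 30 mm tall. Origin: centre of the plug's underside, z up; plate top at 20 mm, grip top at 50 mm.
- small_round_lid: Bamboo lid of the smaller round jar, plate 94 mm across, lying plug down on the mat, about 0.12 kg. White plug 56 mm across, 10 mm deep (8 mm play all round in its jar); on it a 10 mm plate that rests on the jar's rim; on that a central round knob, 24 mm across at its foot, 30 mm higher up, 30 mm tall. Origin: centre of the plug's underside, z up; plate top at 20 mm, grip top at 50 mm.
- square_lid: Bamboo lid of the square jar, plate 114 x 114 mm, lying plug down on the mat, about 0.12 kg. White plug 76 x 76 mm, 10 mm deep (8 mm play all round in its jar); on it a 10 mm plate that rests on the jar's rim; on that a central bar handle, 16 mm thick along x, 50 mm long along y, 30 mm tall. Origin: centre of the plug's underside, z up; plate top at 20 mm, grip top at 50 mm. Fits in any quarter turn.
- oblong_lid: Bamboo lid of the oblong dish, plate 100 mm along x by 144 mm along y, lying plug down on the mat, about 0.12 kg. White plug 62 x 106 mm, 10 mm deep (8 mm play all round in its jar); on it a 10 mm plate that rests on the jar's rim; on that a central bar handle, 16 mm thick along x, 50 mm long along y, 30 mm tall. Origin: centre of the plug's underside, z up; plate top at 20 mm, grip top at 50 mm. Fits either way round.
- kettle: Bystander: black electric kettle on its base, 156 mm across, 220 mm tall, handle to its -y side, right of the mat as the robot sees it. Origin: centre of its underside.
- mug: Bystander: blue mug, 82 mm across, 95 mm tall, left of the mat. Origin: centre of its underside.

How it is judged:
At the end, for the whole second after the job is handed in: Each of the four lids lies on its own jar: centred within 12 mm, its origin within 3 mm of the seated height, level within 4 degrees; the square and oblong lids turned to within 0.22 rad of their jar's sides; jars upright, all released and at rest (horizontal distance between large_round_lid and large_round_jar below 0.012 m and z of large_round_lid in the frame of large_round_jar between 0.067 and 0.073 m and angle between each of large_round_lid, large_round_jar, small_round_lid, small_round_jar, square_lid, square_jar, oblong_lid, oblong_jar's own z axis and vertical below 0.07 rad and linear speed of each of large_round_lid, large_round_jar, small_round_lid, small_round_jar, square_lid, square_jar, oblong_lid, oblong_jar below 0.02 m/s and horizontal distance between small_round_lid and small_round_jar below 0.012 m and z of small_round_lid in the frame of small_round_jar between 0.057 and 0.063 m and horizontal distance between square_lid and square_jar below 0.012 m and z of square_lid in the frame of square_jar between 0.062 and 0.068 m and horizontal distance between oblong_lid and oblong_jar below 0.012 m and z of oblong_lid in the frame of oblong_jar between 0.047 and 0.053 m and (angle between the x axis of square_lid and the x axis of square_jar, either way round below 0.22 rad or angle between the x axis of square_lid and the y axis of square_jar, either way round below 0.22 rad) and angle between the x axis of oblong_lid and the x axis of oblong_jar, either way round below 0.22 rad); the robot touches nothing.
It fails at once if a lid is dropped or flung (falls free faster than 0.6 m/s, about 18 mm of fall) ((contact force between the fingers and large_round_lid below 0.05 N and linear speed of large_round_lid above 0.6 m/s) or (contact force between the fingers and small_round_lid below 0.05 N and linear speed of small_round_lid above 0.6 m/s) or (contact force between the fingers and square_lid below 0.05 N and linear speed of square_lid above 0.6 m/s) or (contact force between the fingers and oblong_lid below 0.05 N and linear speed of oblong_lid above 0.6 m/s)).
It fails at once if a jar is pushed more than 30 mm from where it stood, or tipped (distance of any of large_round_jar, small_round_jar, square_jar, oblong_jar from where it was at the start of the episode above 0.03 m or angle between any of large_round_jar, small_round_jar, square_jar, oblong_jar's own z axis and vertical above 0.3 rad).
It fails at once if the kettle or the mug is moved more than 30 mm (distance of any of kettle, mug from where it was at the start of the episode above 0.03 m).
It also fails if it takes over 112 s, if anything falls off the work surface, if the arm or the gripper's body presses on something with over 40 N, if the wrist force passes 120 N, or if a joint passes its speed limit or range.

## Working session

There is one attempt and no reset: what is moved stays moved. The work goes in short steps, Python scripts to look and compute and a tool call to move; the robot and the scene stay as the last step left them, time stands still between calls to the robot, and variables do not carry over. Pictures are saved under pics/ and viewed, at most 14 in all, crops included, and the job is handed in when it is done.

Besides the shell and the picture viewer there is one more tool, called after "Emit:" as name([rows], argument=value, ...), one row to a line, values as JSON. servo_tool: Moves the arm, as the interface text tells. Its arguments: {"type":"object","properties":{"increments":{"type":"array"},"force":{"type":"number"}},"required":["increments"]}

```bash
mkdir -p pics; python3 - <<'E'
from plant import *
import cv2,numpy as np
for n in("top","side"):
    p,d=read_camera(n); cv2.imwrite(f"pics/{n}0.png",p[:,:,::-1]); np.savez(f"{n}0.npz",p=p,d=d)
    print(n,camera_params(n))
print(read_state())
E
```

```text
top {'fx': 436.4945943891942, 'fy': 436.4945943891942, 'cx': 255.80315871011794, 'cy': 193.45810118791587, 'rvec': array([ 2.17804891, -2.17884796,  0.114747  ]), 'tvec': array([-0.00639986,  0.52985115,  1.46970594])}
side {'fx': 500.02389157382527, 'fy': 500.02389157382527, 'cx': 262.8311010033329, 'cy': 200.53929669061017, 'rvec': array([ 2.40778526, -0.14856489,  0.07415226]), 'tvec': array([-0.54141364,  0.04877888,  1.78238982])}
{'t': 0.1, 'q': array([-1.26839770e+00,  1.31078263e-01,  1.48917038e+00, -3.26871291e-05,
        1.52298341e+00, -8.54364697e-02]), 'dq': array([ 0.00055803, -0.00023052, -0.00080524,  0.0004049 , -0.0023262 ,
       -0.00142123]), 'joint_torque': array([ 1.29841224e-03, -5.61340499e+01, -4.93095911e+01,  7.70276715e-02,
        2.90929695e-02, -4.88783814e-05]), 'tool_pos': array([ 0.22684477, -0.55524474,  0.40379649]), 'orientation': array([-3.08111303e+00, -6.05088060e-01,  3.29621150e-04]), 'force': array([ 0.8164687 , -0.69832617, -0.61181983]), 'wrist_torque': array([0.02006815, 0.00297274, 0.0177709 ]), 'gripper_force': 0.0, 'opening': 0.09279043780645738}
```

View pics/top0.png

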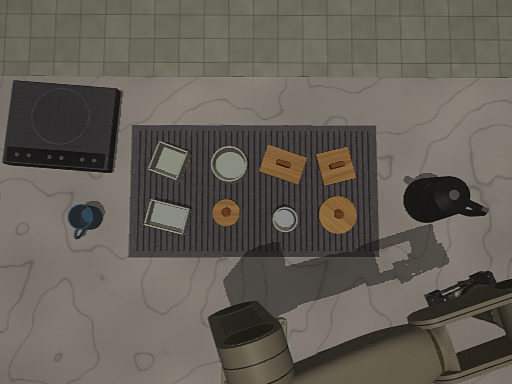

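View pics/side0.png

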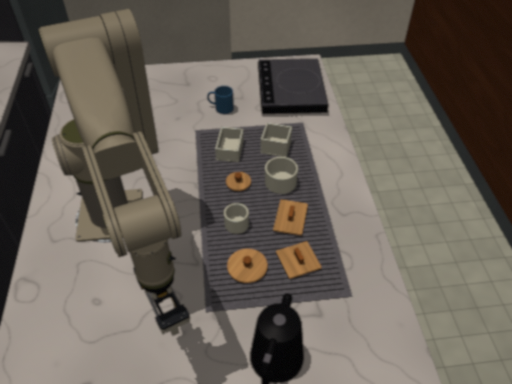

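The top view shows the jars: square (168,160), large round (229,164), oblong (167,216), small round (285,219). Lids: oblong (284,163), square (336,165), small round (226,212), large round (338,214). The mug is at (83,215) and the kettle at (435,198).

```bash
cat > h.py <<'E'
import cv2,numpy as np
from plant import *
def world(d,c):
    R=cv2.Rodrigues(c["rvec"])[0]; v,u=np.mgrid[:384,:512]
    P=np.stack([(u-c["cx"])/c["fx"]*d,(v-c["cy"])/c["fy"]*d,d],-1)
    return (P-c["tvec"])@R
def cast(uv,z,c):
    R=cv2.Rodrigues(c["rvec"])[0]; o=-R.T@c["tvec"]
    uv=np.asarray(uv,float).reshape(-1,2)
    r=np.c_[(uv-[c["cx"],c["cy"]])/[c["fx"],c["fy"]],np.ones(len(uv))]@R
    return o+r*((z-o[2])/r[:,2])[:,None]
def rect(xy):
    (c,s,a)=cv2.minAreaRect((np.asarray(xy)[:,:2]*1000).astype(np.float32)); return np.round(c,1),np.round(s,1),round(a,1)
E
python3 - <<'E'
from h import *
f=np.load("top0.npz");p=f["p"].astype(int);d=f["d"];c=camera_params("top");W=world(d,c)
for u,v in((140,240),(200,135),(365,135),(120,240)):print("mat z",u,v,W[v,u])
seed=dict(sqj=(168,160,.075),lrj=(229,164,.08),obj=(167,216,.06),srj=(285,219,.07),obl=(284,163,.02),sql=(336,165,.02),srl=(226,212,.02),lrl=(338,214,.02))
org=((p[...,0]-p[...,2])>35)
for n,(u,v,h) in seed.items():
    box=np.zeros((384,512),bool);box[v-26:v+27,u-30:u+31]=1
    z=W[...,2]
    if n[2]=='l':
        m=(org&box).astype(np.uint8);
        k,l,s,_=cv2.connectedComponentsWithStats(m);i=1+s[1:,4].argmax();m=(l==i).astype(np.uint8)
        ct=max(cv2.findContours(m,0,1)[0],key=len)
        pts=cast(ct,.004+h,c)
    else:
        m=box&(z>h-.006)&(z<h+.02)
        ys,xs=np.nonzero(m);pts=W[m];pts=cast(np.c_[xs,ys],.004+h,c)
    print(n,m.sum(),rect(pts),"circ",[np.round(np.array(q)*1000,1) for q in cv2.minEnclosingCircle(pts[:,:2].astype(np.float32))],"zmax95",np.percentile(z[m>0],[50,95,99]).round(4))
    if n[:2] in("ob","sq") and n[2]=='l':
        mm=box&(z>.038)&(z<.08);print("  handle",rect(W[mm]))
E
```

```text
mat z 140 240 [0.37148417 0.39093865 0.00149761]
mat z 200 135 [0.73834031 0.18914667 0.0026074 ]
mat z 365 135 [ 0.73931327 -0.39254941  0.00262316]
mat z 120 240 [ 0.37150105  0.4607232  -0.00301835]
sqj 255 (array([635.5, 287.2]), array([106.2, 104.5]), 69.3) circ [array([635.1, 287.8]), np.float64(72.5)] zmax95 [0.0782 0.0839 0.0857]
lrj 222 (array([624. ,  84.3]), array([117.1, 115.8]), 0.1) circ [array([624. ,  85.4]), np.float64(60.0)] zmax95 [0.0835 0.0883 0.0913]
obj 259 (array([449.6, 290.9]), array([135.4,  89.4]), 76.0) circ [array([449.6, 291.1]), np.float64(79.6)] zmax95 [0.0634 0.0681 0.0699]
srj 145 (array([ 440.8, -100.5]), array([82.5, 79. ]), 90.0) circ [array([440.2, -99.8]), np.float64(42.1)] zmax95 [0.0733 0.0781 0.0795]
obl 1171 (array([631.7, -99.1]), array([144.1,  99.3]), 71.1) circ [array([630.5, -99. ]), np.float64(84.5)] zmax95 [0.0245 0.0502 0.0578]
  handle (array([631.5, -98.7]), array([49.3, 17.2]), 71.6)
sql 1058 (array([ 626.9, -282.5]), array([112.8, 115.3]), 14.1) circ [array([ 626. , -281.4]), np.float64(78.1)] zmax95 [0.0244 0.0522 0.0594]
  handle (array([ 626.4, -280.7]), array([15.3, 49.5]), 14.1)
srl 591 (array([466.5,  96.8]), array([88.7, 92.1]), 0.0) circ [array([465.3,  96.3]), np.float64(47.3)] zmax95 [0.0246 0.0548 0.0598]
lrl 1126 (array([ 458. , -285.9]), array([126.8, 126.8]), 89.2) circ [array([ 457.4, -285.3]), np.float64(65.0)] zmax95 [0.0244 0.0492 0.0575]
```

```bash
cat > go.py <<'E'
import sys,numpy as np
from scipy.spatial.transform import Rotation as R
from plant import read_state
# args: x y z(grasp, mm) psi(deg, tool x-axis heading); more targets in groups of 4, all relative to the present pose
s=read_state();p=s["tool_pos"]*1000;r=R.from_rotvec(s["orientation"])
print("t",round(s["t"],2),"grasp",(p+r.apply([0,0,167])).round(1),"q6",s["q"][5].round(2),"F",s["force"].round(1),"open",round(s["opening"]*1000,1))
a=np.array(sys.argv[1:],float).reshape(-1,4)
for x,y,z,psi in a:
    c,n=np.cos(np.radians(psi)),np.sin(np.radians(psi))
    t=R.from_matrix([[c,n,0],[n,-c,0],[0,0,-1]])
    print((x,y,z),"slide",r.inv().apply([x,y,z+167]-p).round(1),"dr",(r.inv()*t).as_rotvec().round(3))
E
python3 go.py 457.5 -285.5 110 22.2 457.5 -285.5 47 22.2
```

```text
t 0.1 grasp [ 226.8 -555.   236.8] q6 -0.09 F [ 0.8 -0.7 -0.6] open 92.8
(np.float64(457.5), np.float64(-285.5), np.float64(110.0)) slide [ 315.5 -162.3  127.1] dr [-0.002 -0.     0.   ]
(np.float64(457.5), np.float64(-285.5), np.float64(47.0)) slide [ 315.5 -162.2  190.1] dr [-0.002 -0.     0.   ]
```

Emit:
servo_tool([
  {"slide": [40, -20, 16], "dr": [0, 0, 0], "jaw": 0},
  {"slide": [80, -41, 32], "dr": [0, 0, 0], "jaw": 0},
  {"slide": [120, -62, 48], "dr": [0, 0, 0], "jaw": 0},
  {"slide": [160, -82, 64], "dr": [0, 0, 0], "jaw": 0},
  {"slide": [200, -103, 80], "dr": [0, 0, 0], "jaw": 0},
  {"slide": [240, -123, 97], "dr": [0, 0, 0], "jaw": 0},
  {"slide": [280, -144, 113], "dr": [0, 0, 0], "jaw": 0},
  {"slide": [305, -157, 123], "dr": [0, 0, 0], "jaw": 0},
  {"slide": [315.5, -162, 127], "dr": [0, 0, 0], "jaw": 0},
  {"slide": [315.5, -162, 127], "dr": [0, 0, 0], "jaw": 0},
  {"slide": [315.5, -162, 127], "dr": [0, 0, 0], "jaw": 0},
  {"slide": [315.5, -162, 127], "dr": [0, 0, 0], "jaw": 0},
])

```text
t: 1.3
tool_pos: [0.4572, -0.2875, 0.2785]
orientation: [3.082, 0.603, 0.001]
force: [-0.2, 1.0, -0.1]
opening: 0.093
gripper_force: 0.0
```

```bash
python3 - <<'E'
from plant import *
import cv2
p,d=read_camera("wrist");cv2.imwrite("pics/w1.png",p[:,:,::-1])
E
python3 go.py 457.5 -285.5 46 22.2
```

```text
t 1.35 grasp [ 457.3 -287.7  111.5] q6 0.53 F [ 0.9 -1.   0.3] open 93.0
(np.float64(457.5), np.float64(-285.5), np.float64(46.0)) slide [ 1.  -1.8 65.5] dr [ 0.001 -0.    -0.001]
```

View pics/w1.png

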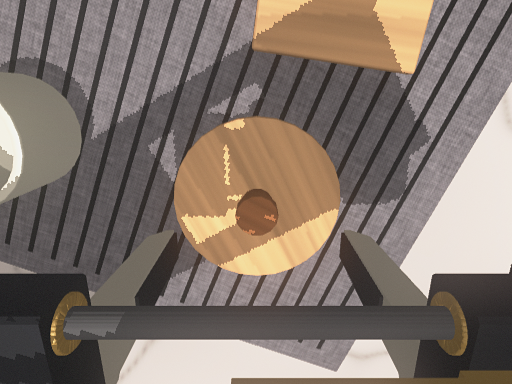

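The wrist view shows the large lid centred between the fingers: plate at about (257,196), fingers midway at about column 259. I'll descend and grip.

Emit:
servo_tool([
  {"slide": [1, -1.5, 25], "dr": [0, 0, 0], "jaw": 0},
  {"slide": [1, -1.5, 45], "dr": [0, 0, 0], "jaw": 0},
  {"slide": [1, -1.5, 58], "dr": [0, 0, 0], "jaw": 0},
  {"slide": [1, -1.5, 65], "dr": [0, 0, 0], "jaw": 0},
  {"slide": [1, -1.5, 65], "dr": [0, 0, 0], "jaw": 0},
  {"slide": [1, -1.5, 65], "dr": [0, 0, 0], "jaw": 0.4},
  {"slide": [1, -1.5, 65], "dr": [0, 0, 0], "jaw": 1},
  {"slide": [1, -1.5, 65], "dr": [0, 0, 0], "jaw": 1},
  {"slide": [1, -1.5, 65], "dr": [0, 0, 0], "jaw": 1},
  {"slide": [1, -1.5, 65], "dr": [0, 0, 0], "jaw": 1},
  {"slide": [1, -1.5, 65], "dr": [0, 0, 0], "jaw": 1},
  {"slide": [1, -1.5, 65], "dr": [0, 0, 0], "jaw": 1},
], force=25)

```text
t: 2.55
tool_pos: [0.4581, -0.2844, 0.2127]
orientation: [-3.083, -0.605, -0.0]
force: [0.1, -0.6, 0.0]
opening: 0.0417
gripper_force: 0.0
```

```bash
python3 go.py 457.5 -285.5 180 22.2  624 85 180 22.2 624 85 117 22.2
```

```text
t 2.55 grasp [ 458.1 -284.4   45.7] q6 0.53 F [ 0.1 -0.6  0. ] open 41.7
(np.float64(457.5), np.float64(-285.5), np.float64(180.0)) slide [  -1.     0.8 -134.3] dr [-0. -0.  0.]
(np.float64(624.0), np.float64(85.0), np.float64(180.0)) slide [ 293.3 -279.2 -134.2] dr [-0. -0.  0.]
(np.float64(624.0), np.float64(85.0), np.float64(117.0)) slide [ 293.3 -279.2  -71.2] dr [-0. -0.  0.]
```

Emit:
servo_tool([
  {"slide": [0, 0, 0], "dr": [0, 0, 0], "jaw": 1},
  {"slide": [0, 0, 0], "dr": [0, 0, 0], "jaw": 1},
  {"slide": [0, 0, 0], "dr": [0, 0, 0], "jaw": 1},
  {"slide": [0, 0, 0], "dr": [0, 0, 0], "jaw": 1},
  {"slide": [0, 0, 0], "dr": [0, 0, 0], "jaw": 1},
  {"slide": [0, 0, -10], "dr": [0, 0, 0], "jaw": 1},
  {"slide": [0, 0, -30], "dr": [0, 0, 0], "jaw": 1},
  {"slide": [0, 0, -60], "dr": [0, 0, 0], "jaw": 1},
  {"slide": [0, 0, -90], "dr": [0, 0, 0], "jaw": 1},
  {"slide": [0, 0, -120], "dr": [0, 0, 0], "jaw": 1},
  {"slide": [0, 0, -134], "dr": [0, 0, 0], "jaw": 1},
  {"slide": [0, 0, -134], "dr": [0, 0, 0], "jaw": 1},
])

```text
t: 3.75
tool_pos: [0.4587, -0.2848, 0.3496]
orientation: [3.079, 0.605, 0.005]
force: [-0.5, -0.2, -1.6]
opening: 0.0288
gripper_force: 25.0
```

```bash
python3 go.py  624 85 180 22.2 624 85 120 22.2
```

```text
t 3.75 grasp [ 459.4 -285.3  182.6] q6 0.53 F [-0.5 -0.2 -1.6] open 28.8
(np.float64(624.0), np.float64(85.0), np.float64(180.0)) slide [ 292.9 -279.9    2.2] dr [ 0.004 -0.003  0.   ]
(np.float64(624.0), np.float64(85.0), np.float64(120.0)) slide [ 292.7 -280.1   62.2] dr [ 0.004 -0.003  0.   ]
```

Emit:
servo_tool([
  {"slide": [15, -14, 0], "dr": [0, 0, 0], "jaw": 1},
  {"slide": [40, -38, 0], "dr": [0, 0, 0], "jaw": 1},
  {"slide": [70, -67, 0], "dr": [0, 0, 0], "jaw": 1},
  {"slide": [100, -96, 0], "dr": [0, 0, 0], "jaw": 1},
  {"slide": [130, -124, 0], "dr": [0, 0, 0], "jaw": 1},
  {"slide": [160, -153, 0], "dr": [0, 0, 0], "jaw": 1},
  {"slide": [190, -182, 0], "dr": [0, 0, 0], "jaw": 1},
  {"slide": [220, -210, 0], "dr": [0, 0, 0], "jaw": 1},
  {"slide": [250, -239, 0], "dr": [0, 0, 0], "jaw": 1},
  {"slide": [275, -263, 1], "dr": [0, 0, 0], "jaw": 1},
  {"slide": [288, -275, 2], "dr": [0, 0, 0], "jaw": 1},
  {"slide": [293, -280, 2], "dr": [0, 0, 0], "jaw": 1},
  {"slide": [293, -280, 12], "dr": [0, 0, 0], "jaw": 1},
  {"slide": [293, -280, 27], "dr": [0, 0, 0], "jaw": 1},
  {"slide": [293, -280, 37], "dr": [0, 0, 0], "jaw": 1},
  {"slide": [293, -280, 37], "dr": [0, 0, 0], "jaw": 1},
  {"slide": [293, -280, 37], "dr": [0, 0, 0], "jaw": 1},
])

```text
t: 5.45
tool_pos: [0.6231, 0.0848, 0.3091]
orientation: [-3.083, -0.604, 0.002]
force: [-1.1, -0.2, -0.5]
opening: 0.0287
gripper_force: 25.0
```

```bash
python3 - <<'E'
from plant import *
import cv2
p,d=read_camera("wrist");q,d=read_camera("side")
cv2.imwrite("pics/w2.png",cv2.hconcat([p[::,:,::-1],cv2.resize(q[80:260,160:340,::-1],(384,384))])[:,:800])
E
python3 go.py 624 85 116 22.2
```

```text
t 5.55 grasp [623.8  85.2 143.4] q6 1.24 F [-0.6  0.4 -1.5] open 29.1
(np.float64(624.0), np.float64(85.0), np.float64(116.0)) slide [ 0.3  0.3 27.4] dr [ 0.    -0.001 -0.   ]
```

View pics/w2.png

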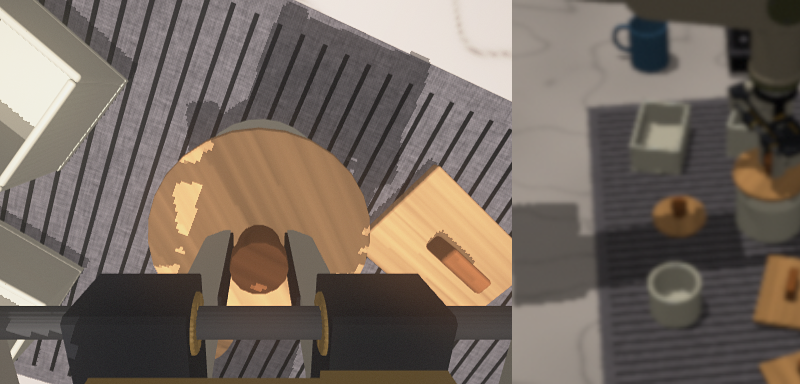

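The lid is held level at (258,215) over the jar, whose rim shows evenly behind it at (260,127). I'll lower it to seat.

Emit:
servo_tool([
  {"slide": [0, 0, 8], "dr": [0, 0, 0], "jaw": 1},
  {"slide": [0, 0, 15], "dr": [0, 0, 0], "jaw": 1},
  {"slide": [0, 0, 20], "dr": [0, 0, 0], "jaw": 1},
  {"slide": [0, 0, 24], "dr": [0, 0, 0], "jaw": 1},
  {"slide": [0, 0, 26], "dr": [0, 0, 0], "jaw": 1},
  {"slide": [0, 0, 27.5], "dr": [0, 0, 0], "jaw": 1},
  {"slide": [0, 0, 27.5], "dr": [0, 0, 0], "jaw": 1},
  {"slide": [0, 0, 27.5], "dr": [0, 0, 0], "jaw": 1},
])

```text
t: 6.35
tool_pos: [0.6235, 0.0857, 0.2827]
orientation: [3.083, 0.605, 0.001]
force: [-2.1, -0.9, 2.9]
opening: 0.0289
gripper_force: 25.0
```

```bash
python3 go.py 624 85 180 22.2 465.5 96.5 110 22.2
```

```text
t 6.35 grasp [623.6  85.7 115.7] q6 1.24 F [-2.1 -0.9  2.9] open 28.9
(np.float64(624.0), np.float64(85.0), np.float64(180.0)) slide [  0.2   0.8 -64.3] dr [ 0. -0.  0.]
(np.float64(465.5), np.float64(96.5), np.float64(110.0)) slide [-142.2  -69.8    5.7] dr [ 0. -0.  0.]
```

Emit:
servo_tool([
  {"slide": [0, 0, 0], "dr": [0, 0, 0], "jaw": 0.5},
  {"slide": [0, 0, 0], "dr": [0, 0, 0], "jaw": 0.3},
  {"slide": [0, 0, 0], "dr": [0, 0, 0], "jaw": 0.3},
  {"slide": [0, 0, 0], "dr": [0, 0, 0], "jaw": 0.3},
  {"slide": [0, 0, 0], "dr": [0, 0, 0], "jaw": 0.3},
  {"slide": [0, 0, -15], "dr": [0, 0, 0], "jaw": 0.3},
  {"slide": [0, 0, -40], "dr": [0, 0, 0], "jaw": 0.3},
  {"slide": [0, 0, -65], "dr": [0, 0, 0], "jaw": 0.3},
  {"slide": [-30, -15, -65], "dr": [0, 0, 0], "jaw": 0.3},
  {"slide": [-70, -34, -60], "dr": [0, 0, 0], "jaw": 0.3},
  {"slide": [-110, -54, -50], "dr": [0, 0, 0], "jaw": 0.3},
  {"slide": [-135, -66, -30], "dr": [0, 0, 0], "jaw": 0.3},
  {"slide": [-142, -70, -10], "dr": [0, 0, 0], "jaw": 0.3},
  {"slide": [-142, -70, 5], "dr": [0, 0, 0], "jaw": 0.3},
  {"slide": [-142, -70, 5], "dr": [0, 0, 0], "jaw": 0.3},
  {"slide": [-142, -70, 5], "dr": [0, 0, 0], "jaw": 0.3},
])

```text
t: 7.95
tool_pos: [0.4659, 0.0967, 0.2784]
orientation: [3.083, 0.605, 0.002]
force: [0.4, -0.7, 1.1]
opening: 0.0653
gripper_force: 0.0
```

```bash
python3 - <<'E'
from plant import *
import cv2
p,d=read_camera("wrist");q,d=read_camera("side")
cv2.imwrite("pics/w3.png",cv2.hconcat([p[::,:,::-1],cv2.resize(q[80:260,160:340,::-1],(384,384))])[:,:800])
E
python3 go.py 465.5 96.5 46 22.2
```

```text
t 8.05 grasp [466.8  96.8 111.9] q6 1.28 F [-0.3 -0.  -0.3] open 64.8
(np.float64(465.5), np.float64(96.5), np.float64(46.0)) slide [-1.  -0.2 65.9] dr [ 0.001 -0.002  0.   ]
```

View pics/w3.png

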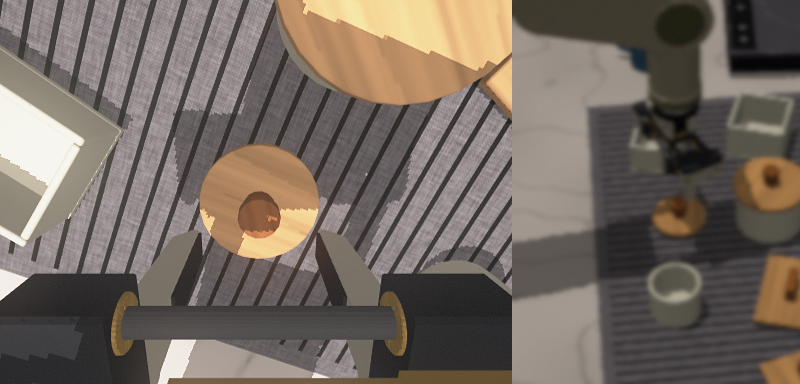

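The large lid is seated level at (770,185) in the side crop. The small lid is centred at (259,201) between the fingers. Now grip it and lift.

Emit:
servo_tool([
  {"slide": [-1, 0, 25], "dr": [0, 0, 0], "jaw": 0.3},
  {"slide": [-1, 0, 45], "dr": [0, 0, 0], "jaw": 0.3},
  {"slide": [-1, 0, 58], "dr": [0, 0, 0], "jaw": 0.3},
  {"slide": [-1, 0, 65], "dr": [0, 0, 0], "jaw": 0.3},
  {"slide": [-1, 0, 65], "dr": [0, 0, 0], "jaw": 0.4},
  {"slide": [-1, 0, 65], "dr": [0, 0, 0], "jaw": 1},
  {"slide": [-1, 0, 65], "dr": [0, 0, 0], "jaw": 1},
  {"slide": [-1, 0, 65], "dr": [0, 0, 0], "jaw": 1},
  {"slide": [-1, 0, 65], "dr": [0, 0, 0], "jaw": 1},
  {"slide": [-1, 0, 65], "dr": [0, 0, 0], "jaw": 1},
  {"slide": [-1, 0, 65], "dr": [0, 0, 0], "jaw": 1},
  {"slide": [-1, 0, 65], "dr": [0, 0, 0], "jaw": 1},
  {"slide": [-1, 0, 65], "dr": [0, 0, 0], "jaw": 1},
  {"slide": [-1, 0, 65], "dr": [0, 0, 0], "jaw": 1},
], force=25)

```text
t: 9.45
tool_pos: [0.4649, 0.0963, 0.2128]
orientation: [3.082, 0.605, 0.002]
force: [-0.7, -1.3, 5.6]
opening: 0.0287
gripper_force: 25.0
```

```bash
python3 go.py 465.5 96.5 170 22.2 440.5 -100.2 170 22.2 440.5 -100.2 130 22.2 440.5 -100.2 105.7 22.2
```

```text
t 9.45 grasp [465.1  96.3  45.8] q6 1.28 F [-0.7 -1.3  5.6] open 28.7
(np.float64(465.5), np.float64(96.5), np.float64(170.0)) slide [ 7.000e-01  1.000e-01 -1.242e+02] dr [ 0.    -0.001  0.   ]
(np.float64(440.5), np.float64(-100.2), np.float64(170.0)) slide [ -96.8  172.7 -124.2] dr [ 0.    -0.001  0.   ]
(np.float64(440.5), np.float64(-100.2), np.float64(130.0)) slide [-96.8 172.7 -84.2] dr [ 0.    -0.001  0.   ]
(np.float64(440.5), np.float64(-100.2), np.float64(105.7)) slide [-96.9 172.7 -59.9] dr [ 0.    -0.001  0.   ]
```

Emit:
servo_tool([
  {"slide": [0, 0, -10], "dr": [0, 0, 0], "jaw": 1},
  {"slide": [0, 0, -35], "dr": [0, 0, 0], "jaw": 1},
  {"slide": [0, 0, -70], "dr": [0, 0, 0], "jaw": 1},
  {"slide": [0, 0, -100], "dr": [0, 0, 0], "jaw": 1},
  {"slide": [-5, 9, -120], "dr": [0, 0, 0], "jaw": 1},
  {"slide": [-18, 32, -124], "dr": [0, 0, 0], "jaw": 1},
  {"slide": [-35, 62, -124], "dr": [0, 0, 0], "jaw": 1},
  {"slide": [-55, 98, -124], "dr": [0, 0, 0], "jaw": 1},
  {"slide": [-74, 132, -124], "dr": [0, 0, 0], "jaw": 1},
  {"slide": [-89, 159, -124], "dr": [0, 0, 0], "jaw": 1},
  {"slide": [-95, 170, -124], "dr": [0, 0, 0], "jaw": 1},
  {"slide": [-97, 172.5, -122], "dr": [0, 0, 0], "jaw": 1},
  {"slide": [-97, 172.5, -108], "dr": [0, 0, 0], "jaw": 1},
  {"slide": [-97, 172.5, -92], "dr": [0, 0, 0], "jaw": 1},
  {"slide": [-97, 172.5, -86], "dr": [0, 0, 0], "jaw": 1},
  {"slide": [-97, 172.5, -86], "dr": [0, 0, 0], "jaw": 1},
  {"slide": [-97, 172.5, -86], "dr": [0, 0, 0], "jaw": 1},
])

```text
t: 11.15
tool_pos: [0.4401, -0.0993, 0.2982]
orientation: [-3.082, -0.607, 0.001]
force: [-0.4, -0.4, -1.5]
opening: 0.0289
gripper_force: 25.0
```

```bash
python3 go.py 440.5 -100.2 105.7 22.2
```

```text
t 11.15 grasp [440.1 -99.3 131.2] q6 0.85 F [-0.4 -0.4 -1.5] open 28.9
(np.float64(440.5), np.float64(-100.2), np.float64(105.7)) slide [ 0.   0.9 25.5] dr [-0.     0.     0.001]
```

Emit:
servo_tool([
  {"slide": [0, 0.5, 8], "dr": [0, 0, 0], "jaw": 1},
  {"slide": [0, 0.5, 14], "dr": [0, 0, 0], "jaw": 1},
  {"slide": [0, 0.5, 19], "dr": [0, 0, 0], "jaw": 1},
  {"slide": [0, 0.5, 22], "dr": [0, 0, 0], "jaw": 1},
  {"slide": [0, 0.5, 24], "dr": [0, 0, 0], "jaw": 1},
  {"slide": [0, 0.5, 25.5], "dr": [0, 0, 0], "jaw": 1},
  {"slide": [0, 0.5, 25.5], "dr": [0, 0, 0], "jaw": 1},
  {"slide": [0, 0.5, 25.5], "dr": [0, 0, 0], "jaw": 1},
])

```text
t: 11.95
tool_pos: [0.4403, -0.1005, 0.2729]
orientation: [3.083, 0.605, 0.0]
force: [0.5, 0.1, -1.5]
opening: 0.0291
gripper_force: 25.0
```

```bash
python3 go.py 440.5 -100.2 170 22.2 631.5 -99 110 71.3
```

```text
t 11.95 grasp [ 440.3 -100.6  105.9] q6 0.84 F [ 0.5  0.1 -1.5] open 29.1
(np.float64(440.5), np.float64(-100.2), np.float64(170.0)) slide [  0.3  -0.2 -64.1] dr [ 0. -0.  0.]
(np.float64(631.5), np.float64(-99.0), np.float64(110.0)) slide [177.6  70.9  -4.1] dr [ 0.    -0.    -0.857]
```

Emit:
servo_tool([
  {"slide": [0, 0, 1], "dr": [0, 0, 0], "jaw": 1},
  {"slide": [0, 0, 1.5], "dr": [0, 0, 0], "jaw": 1},
  {"slide": [0, 0, 1.5], "dr": [0, 0, 0], "jaw": 0.5},
  {"slide": [0, 0, 1.5], "dr": [0, 0, 0], "jaw": 0.3},
  {"slide": [0, 0, 1.5], "dr": [0, 0, 0], "jaw": 0.3},
  {"slide": [0, 0, 1.5], "dr": [0, 0, 0], "jaw": 0.3},
  {"slide": [0, 0, 1.5], "dr": [0, 0, 0], "jaw": 0.3},
  {"slide": [0, 0, -15], "dr": [0, 0, 0], "jaw": 0.3},
  {"slide": [0, 0, -40], "dr": [0, 0, 0], "jaw": 0.3},
  {"slide": [0, 0, -64], "dr": [0, 0, 0], "jaw": 0.3},
  {"slide": [30, 12, -64], "dr": [0, 0, -0.13], "jaw": 0.3},
  {"slide": [60, 24, -64], "dr": [0, 0, -0.26], "jaw": 0.3},
  {"slide": [90, 36, -60], "dr": [0, 0, -0.39], "jaw": 0.3},
  {"slide": [120, 48, -45], "dr": [0, 0, -0.52], "jaw": 0.3},
  {"slide": [150, 60, -25], "dr": [0, 0, -0.65], "jaw": 0.3},
  {"slide": [172, 69, -10], "dr": [0, 0, -0.78], "jaw": 0.3},
  {"slide": [177.5, 71, -4], "dr": [0, 0, -0.857], "jaw": 0.3},
  {"slide": [177.5, 71, -4], "dr": [0, 0, -0.857], "jaw": 0.3},
  {"slide": [177.5, 71, -4], "dr": [0, 0, -0.857], "jaw": 0.3},
])

```text
t: 13.85
tool_pos: [0.6312, -0.0991, 0.2765]
orientation: [-2.554, -1.828, 0.001]
force: [-0.0, 0.6, -0.5]
opening: 0.065
gripper_force: 0.0
```

```bash
python3 - <<'E'
from plant import *
import cv2
p,d=read_camera("wrist");q,d=read_camera("side")
cv2.imwrite("pics/w4.png",cv2.hconcat([p[::,:,::-1],cv2.resize(q[120:300,180:360,::-1],(384,384))])[:,:800])
E
python3 go.py 631.5 -99 46 71.3
```

```text
t 13.95 grasp [631.3 -99.2 110.5] q6 0.09 F [0.4 0.6 0.4] open 65.3
(np.float64(631.5), np.float64(-99.0), np.float64(46.0)) slide [ 0.3  0.2 64.5] dr [ 0.001 -0.    -0.002]
```

View pics/w4.png

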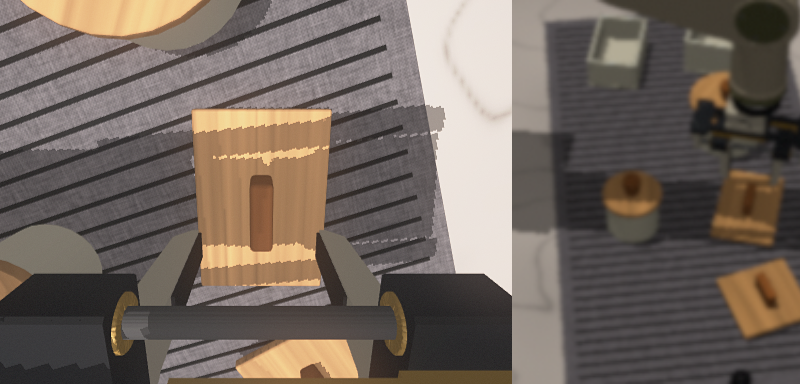

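The small lid sits level on its jar at (632,195) in the side crop. The oblong lid's handle is aligned between the fingers at (261,213).

Emit:
servo_tool([
  {"slide": [0, 0, 25], "dr": [0, 0, 0], "jaw": 0.3},
  {"slide": [0, 0, 45], "dr": [0, 0, 0], "jaw": 0.3},
  {"slide": [0, 0, 58], "dr": [0, 0, 0], "jaw": 0.3},
  {"slide": [0, 0, 64.5], "dr": [0, 0, 0], "jaw": 0.3},
  {"slide": [0, 0, 64.5], "dr": [0, 0, 0], "jaw": 0.5},
  {"slide": [0, 0, 64.5], "dr": [0, 0, 0], "jaw": 1},
  {"slide": [0, 0, 64.5], "dr": [0, 0, 0], "jaw": 1},
  {"slide": [0, 0, 64.5], "dr": [0, 0, 0], "jaw": 1},
  {"slide": [0, 0, 64.5], "dr": [0, 0, 0], "jaw": 1},
  {"slide": [0, 0, 64.5], "dr": [0, 0, 0], "jaw": 1},
  {"slide": [0, 0, 64.5], "dr": [0, 0, 0], "jaw": 1},
  {"slide": [0, 0, 64.5], "dr": [0, 0, 0], "jaw": 1},
  {"slide": [0, 0, 64.5], "dr": [0, 0, 0], "jaw": 1},
  {"slide": [0, 0, 64.5], "dr": [0, 0, 0], "jaw": 1},
  {"slide": [0, 0, 64.5], "dr": [0, 0, 0], "jaw": 1},
], force=25)

```text
t: 15.45
tool_pos: [0.6315, -0.0991, 0.2124]
orientation: [2.552, 1.831, 0.0]
force: [0.6, -0.4, 2.1]
opening: 0.016
gripper_force: 25.0
```

```bash
python3 go.py 631.5 -99 200 71.3 449.6 291 200 76 449.6 291 120 76
```

```text
t 15.45 grasp [631.5 -99.1  45.4] q6 0.09 F [ 0.6 -0.4  2.1] open 16.0
(np.float64(631.5), np.float64(-99.0), np.float64(200.0)) slide [ 1.000e-01  0.000e+00 -1.546e+02] dr [ 0. -0.  0.]
(np.float64(449.6), np.float64(291.0), np.float64(200.0)) slide [ 311.3 -297.2 -154.7] dr [ 0.    -0.    -0.082]
(np.float64(449.6), np.float64(291.0), np.float64(120.0)) slide [ 311.3 -297.2  -74.7] dr [ 0.    -0.    -0.082]
```

Emit:
servo_tool([
  {"slide": [0, 0, -10], "dr": [0, 0, 0], "jaw": 1},
  {"slide": [0, 0, -35], "dr": [0, 0, 0], "jaw": 1},
  {"slide": [0, 0, -75], "dr": [0, 0, 0], "jaw": 1},
  {"slide": [0, 0, -115], "dr": [0, 0, 0], "jaw": 1},
  {"slide": [4, -4, -145], "dr": [0, 0, 0], "jaw": 1},
  {"slide": [15, -14, -155], "dr": [0, 0, 0], "jaw": 1},
  {"slide": [40, -38, -155], "dr": [0, 0, -0.01], "jaw": 1},
  {"slide": [70, -67, -155], "dr": [0, 0, -0.02], "jaw": 1},
  {"slide": [100, -95, -155], "dr": [0, 0, -0.03], "jaw": 1},
  {"slide": [130, -124, -155], "dr": [0, 0, -0.04], "jaw": 1},
  {"slide": [160, -153, -155], "dr": [0, 0, -0.05], "jaw": 1},
  {"slide": [190, -181, -155], "dr": [0, 0, -0.06], "jaw": 1},
  {"slide": [220, -210, -155], "dr": [0, 0, -0.07], "jaw": 1},
  {"slide": [250, -239, -155], "dr": [0, 0, -0.08], "jaw": 1},
  {"slide": [278, -265, -155], "dr": [0, 0, -0.082], "jaw": 1},
  {"slide": [298, -284, -150], "dr": [0, 0, -0.082], "jaw": 1},
  {"slide": [308, -294, -138], "dr": [0, 0, -0.082], "jaw": 1},
  {"slide": [311, -297, -118], "dr": [0, 0, -0.082], "jaw": 1},
  {"slide": [311, -297, -98], "dr": [0, 0, -0.082], "jaw": 1},
  {"slide": [311, -297, -85], "dr": [0, 0, -0.082], "jaw": 1},
])

```text
t: 17.45
tool_pos: [0.4484, 0.29, 0.2939]
orientation: [-2.475, -1.935, 0.007]
force: [-0.1, -0.6, -2.2]
opening: 0.0159
gripper_force: 25.0
```

Emit:
servo_tool([
  {"slide": [0, 0, 5], "dr": [0, 0, 0], "jaw": 1},
  {"slide": [0, 0, 5], "dr": [0, 0, 0], "jaw": 1},
  {"slide": [0, 0, 5], "dr": [0, 0, 0], "jaw": 1},
])

```text
t: 17.75
tool_pos: [0.45, 0.2905, 0.2929]
orientation: [2.476, 1.934, 0.001]
force: [-0.5, 0.7, -0.1]
opening: 0.0159
gripper_force: 25.0
```

```bash
python3 go.py 449.6 291 95 76
```

```text
t 17.75 grasp [450.1 290.5 125.9] q6 0.72 F [-0.5  0.7 -0.1] open 15.9
(np.float64(449.6), np.float64(291.0), np.float64(95.0)) slide [ 0.4 -0.6 30.9] dr [ 0.001 -0.001 -0.   ]
```

Emit:
servo_tool([
  {"slide": [0.4, -0.5, 10], "dr": [0, 0, 0], "jaw": 1},
  {"slide": [0.4, -0.5, 18], "dr": [0, 0, 0], "jaw": 1},
  {"slide": [0.4, -0.5, 24], "dr": [0, 0, 0], "jaw": 1},
  {"slide": [0.4, -0.5, 28], "dr": [0, 0, 0], "jaw": 1},
  {"slide": [0.4, -0.5, 30], "dr": [0, 0, 0], "jaw": 1},
  {"slide": [0.4, -0.5, 31], "dr": [0, 0, 0], "jaw": 1},
  {"slide": [0.4, -0.5, 31], "dr": [0, 0, 0], "jaw": 1},
  {"slide": [0.4, -0.5, 31], "dr": [0, 0, 0], "jaw": 1},
])

```text
t: 18.55
tool_pos: [0.4491, 0.2911, 0.2624]
orientation: [-2.475, -1.935, 0.001]
force: [-7.6, -4.1, 11.6]
opening: 0.016
gripper_force: 25.0
```

```bash
python3 go.py 449.6 291 200 76 626.5 -281.2 190 104.1
```

```text
t 18.55 grasp [449.  291.   95.4] q6 0.72 F [-7.6 -4.1 11.6] open 16.0
(np.float64(449.6), np.float64(291.0), np.float64(200.0)) slide [  -0.     0.5 -104.6] dr [-0.001  0.001  0.001]
(np.float64(626.5), np.float64(-281.2), np.float64(190.0)) slide [-512.6  310.3  -94.5] dr [-0.001  0.    -0.49 ]
```

Emit:
servo_tool([
  {"slide": [0, 0, -0.5], "dr": [0, 0, 0], "jaw": 0.7},
  {"slide": [0, 0, -0.5], "dr": [0, 0, 0], "jaw": 0.3},
  {"slide": [0, 0, -0.5], "dr": [0, 0, 0], "jaw": 0.3},
  {"slide": [0, 0, -0.5], "dr": [0, 0, 0], "jaw": 0.3},
  {"slide": [0, 0, -0.5], "dr": [0, 0, 0], "jaw": 0.3},
  {"slide": [0, 0, -0.5], "dr": [0, 0, 0], "jaw": 0.3},
  {"slide": [0, 0, -15], "dr": [0, 0, 0], "jaw": 0.3},
  {"slide": [0, 0, -45], "dr": [0, 0, 0], "jaw": 0.3},
  {"slide": [0, 0, -85], "dr": [0, 0, 0], "jaw": 0.3},
  {"slide": [-10, 6, -105], "dr": [0, 0, 0], "jaw": 0.3},
  {"slide": [-40, 24, -105], "dr": [0, 0, -0.04], "jaw": 0.3},
  {"slide": [-78, 47, -105], "dr": [0, 0, -0.08], "jaw": 0.3},
  {"slide": [-116, 70, -105], "dr": [0, 0, -0.12], "jaw": 0.3},
  {"slide": [-154, 93, -105], "dr": [0, 0, -0.16], "jaw": 0.3},
  {"slide": [-192, 116, -105], "dr": [0, 0, -0.2], "jaw": 0.3},
  {"slide": [-230, 139, -105], "dr": [0, 0, -0.24], "jaw": 0.3},
  {"slide": [-268, 162, -105], "dr": [0, 0, -0.28], "jaw": 0.3},
  {"slide": [-306, 185, -105], "dr": [0, 0, -0.32], "jaw": 0.3},
  {"slide": [-335, 203, -105], "dr": [0, 0, -0.36], "jaw": 0.3},
  {"slide": [-350, 212, -105], "dr": [0, 0, -0.4], "jaw": 0.3},
])

```text
t: 20.55
tool_pos: [0.5708, -0.1027, 0.3675]
orientation: [2.042, 2.386, 0.0]
force: [-0.7, 0.6, -0.1]
opening: 0.0646
gripper_force: 0.0
```

```bash
python3 - <<'E'
from plant import *
import cv2
q,d=read_camera("side");p,d=read_camera("top")
cv2.imwrite("pics/w5.png",cv2.hconcat([cv2.resize(q[90:310,170:390,::-1],(390,390)),cv2.resize(p[110:270,120:280,::-1],(390,390))]))
E
python3 go.py 626.5 -281.2 110 104.1
```

```text
t 20.65 grasp [ 570.9 -102.3  200.3] q6 -0.42 F [ 0.7  0.6 -0.1] open 65.0
(np.float64(626.5), np.float64(-281.2), np.float64(110.0)) slide [-185.4   27.6   90.5] dr [ 0.001  0.001 -0.092]
```

View pics/w5.png

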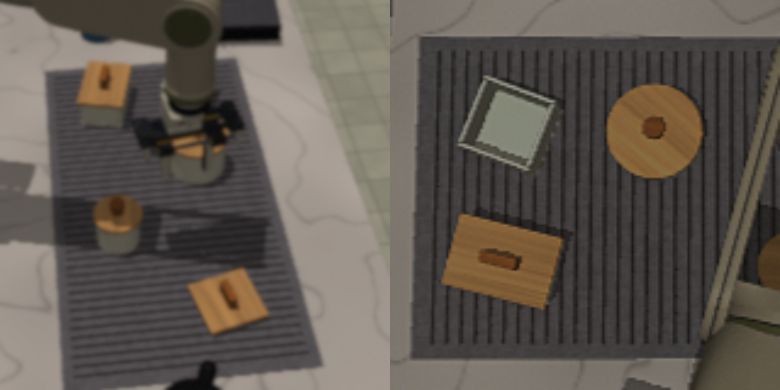

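The oblong lid is on its dish at (503,260) in the top crop, and the large lid on its jar at (655,130). Next is the square lid.

Emit:
servo_tool([
  {"slide": [-35, 5, 10], "dr": [0, 0, -0.02], "jaw": 0.3},
  {"slide": [-75, 11, 25], "dr": [0, 0, -0.04], "jaw": 0.3},
  {"slide": [-115, 17, 45], "dr": [0, 0, -0.06], "jaw": 0.3},
  {"slide": [-150, 22, 65], "dr": [0, 0, -0.08], "jaw": 0.3},
  {"slide": [-175, 26, 80], "dr": [0, 0, -0.092], "jaw": 0.3},
  {"slide": [-185.5, 27.5, 90], "dr": [0, 0, -0.092], "jaw": 0.3},
  {"slide": [-185.5, 27.5, 90], "dr": [0, 0, -0.092], "jaw": 0.3},
  {"slide": [-185.5, 27.5, 90], "dr": [0, 0, -0.092], "jaw": 0.3},
])

```text
t: 21.45
tool_pos: [0.6266, -0.2774, 0.2769]
orientation: [-1.929, -2.479, -0.001]
force: [0.0, 0.9, 0.7]
opening: 0.0651
gripper_force: 0.0
```

```bash
python3 go.py 626.5 -281.2 45.5 104.1
```

```text
t 21.45 grasp [ 626.6 -277.3  109.9] q6 -0.74 F [0.  0.9 0.7] open 65.1
(np.float64(626.5), np.float64(-281.2), np.float64(45.5)) slide [-3.7 -1.  64.4] dr [ 0.    -0.     0.002]
```

Emit:
servo_tool([
  {"slide": [-3, -1, 25], "dr": [0, 0, 0], "jaw": 0.3},
  {"slide": [-3, -1, 45], "dr": [0, 0, 0], "jaw": 0.3},
  {"slide": [-3, -1, 58], "dr": [0, 0, 0], "jaw": 0.3},
  {"slide": [-3, -1, 64.5], "dr": [0, 0, 0], "jaw": 0.3},
  {"slide": [-3, -1, 64.5], "dr": [0, 0, 0], "jaw": 0.5},
  {"slide": [-3, -1, 64.5], "dr": [0, 0, 0], "jaw": 1},
  {"slide": [-3, -1, 64.5], "dr": [0, 0, 0], "jaw": 1},
  {"slide": [-3, -1, 64.5], "dr": [0, 0, 0], "jaw": 1},
  {"slide": [-3, -1, 64.5], "dr": [0, 0, 0], "jaw": 1},
  {"slide": [-3, -1, 64.5], "dr": [0, 0, 0], "jaw": 1},
  {"slide": [-3, -1, 64.5], "dr": [0, 0, 0], "jaw": 1},
  {"slide": [-3, -1, 64.5], "dr": [0, 0, 0], "jaw": 1},
  {"slide": [-3, -1, 64.5], "dr": [0, 0, 0], "jaw": 1},
  {"slide": [-3, -1, 64.5], "dr": [0, 0, 0], "jaw": 1},
  {"slide": [-3, -1, 64.5], "dr": [0, 0, 0], "jaw": 1},
], force=25)

```text
t: 22.95
tool_pos: [0.6263, -0.2819, 0.2119]
orientation: [1.929, 2.479, 0.0]
force: [0.7, -0.2, 1.6]
opening: 0.0161
gripper_force: 25.0
```

```bash
python3 go.py 626.5 -281.2 200 104.1 635.3 287.5 200 69.3
```

```text
t 22.95 grasp [ 626.3 -281.9   44.9] q6 -0.75 F [ 0.7 -0.2  1.6] open 16.1
(np.float64(626.5), np.float64(-281.2), np.float64(200.0)) slide [   0.6    0.5 -155.1] dr [0.    0.    0.002]
(np.float64(635.3), np.float64(287.5), np.float64(200.0)) slide [ 549.7  148.6 -155.2] dr [0.    0.    0.609]
```

Emit:
servo_tool([
  {"slide": [0, 0, -10], "dr": [0, 0, 0], "jaw": 1},
  {"slide": [0, 0, -35], "dr": [0, 0, 0], "jaw": 1},
  {"slide": [0, 0, -75], "dr": [0, 0, 0], "jaw": 1},
  {"slide": [0, 0, -115], "dr": [0, 0, 0], "jaw": 1},
  {"slide": [6, 2, -145], "dr": [0, 0, 0], "jaw": 1},
  {"slide": [22, 6, -155], "dr": [0, 0, 0.02], "jaw": 1},
  {"slide": [50, 14, -155], "dr": [0, 0, 0.05], "jaw": 1},
  {"slide": [87, 24, -155], "dr": [0, 0, 0.09], "jaw": 1},
  {"slide": [124, 34, -155], "dr": [0, 0, 0.13], "jaw": 1},
  {"slide": [161, 44, -155], "dr": [0, 0, 0.17], "jaw": 1},
  {"slide": [198, 54, -155], "dr": [0, 0, 0.21], "jaw": 1},
  {"slide": [235, 64, -155], "dr": [0, 0, 0.25], "jaw": 1},
  {"slide": [272, 74, -155], "dr": [0, 0, 0.29], "jaw": 1},
  {"slide": [309, 84, -155], "dr": [0, 0, 0.33], "jaw": 1},
  {"slide": [346, 94, -155], "dr": [0, 0, 0.37], "jaw": 1},
  {"slide": [383, 104, -155], "dr": [0, 0, 0.41], "jaw": 1},
  {"slide": [420, 114, -155], "dr": [0, 0, 0.45], "jaw": 1},
  {"slide": [450, 122, -155], "dr": [0, 0, 0.49], "jaw": 1},
  {"slide": [470, 127, -155], "dr": [0, 0, 0.53], "jaw": 1},
  {"slide": [478, 129, -155], "dr": [0, 0, 0.57], "jaw": 1},
])

```text
t: 24.95
tool_pos: [0.6332, 0.2156, 0.3668]
orientation: [-2.548, -1.837, 0.001]
force: [0.5, 0.3, -2.2]
opening: 0.016
gripper_force: 25.0
```

```bash
python3 go.py 635.3 287.5 145 69.3
```

```text
t 24.95 grasp [633.1 215.7 199.8] q6 0.57 F [ 0.5  0.3 -2.2] open 16.0
(np.float64(635.3), np.float64(287.5), np.float64(145.0)) slide [ 68.9 -20.7  54.8] dr [-0.001 -0.     0.04 ]
```

Emit:
servo_tool([
  {"slide": [15, -4, 0], "dr": [0, 0, 0.02], "jaw": 1},
  {"slide": [37, -11, 4], "dr": [0, 0, 0.04], "jaw": 1},
  {"slide": [57, -17, 12], "dr": [0, 0, 0.04], "jaw": 1},
  {"slide": [68, -20, 25], "dr": [0, 0, 0.04], "jaw": 1},
  {"slide": [69, -20.5, 40], "dr": [0, 0, 0.04], "jaw": 1},
  {"slide": [69, -20.5, 50], "dr": [0, 0, 0.04], "jaw": 1},
  {"slide": [69, -20.5, 55], "dr": [0, 0, 0.04], "jaw": 1},
  {"slide": [69, -20.5, 55], "dr": [0, 0, 0.04], "jaw": 1},
  {"slide": [69, -20.5, 55], "dr": [0, 0, 0.04], "jaw": 1},
])

```text
t: 25.85
tool_pos: [0.6365, 0.2844, 0.3121]
orientation: [2.586, 1.784, 0.0]
force: [0.0, 0.3, -1.2]
opening: 0.0158
gripper_force: 25.0
```

```bash
python3 go.py 635.3 287.5 110 69.3
```

```text
t 25.85 grasp [636.6 284.4 145.1] q6 0.71 F [ 0.   0.3 -1.2] open 15.8
(np.float64(635.3), np.float64(287.5), np.float64(110.0)) slide [ 2.4 -2.3 35.1] dr [ 0.    -0.    -0.002]
```

Emit:
servo_tool([
  {"slide": [1.5, -1.5, 6], "dr": [0, 0, 0], "jaw": 1},
  {"slide": [2, -2, 15], "dr": [0, 0, 0], "jaw": 1},
  {"slide": [2, -2, 22], "dr": [0, 0, 0], "jaw": 1},
  {"slide": [2, -2, 28], "dr": [0, 0, 0], "jaw": 1},
  {"slide": [2, -2, 32], "dr": [0, 0, 0], "jaw": 1},
  {"slide": [2, -2, 34], "dr": [0, 0, 0], "jaw": 1},
  {"slide": [2, -2, 35], "dr": [0, 0, 0], "jaw": 1},
  {"slide": [2, -2, 35], "dr": [0, 0, 0], "jaw": 1},
  {"slide": [2, -2, 35], "dr": [0, 0, 0], "jaw": 1},
])

```text
t: 26.75
tool_pos: [0.6352, 0.2878, 0.277]
orientation: [2.585, 1.785, 0.001]
force: [0.1, -0.4, -1.1]
opening: 0.0159
gripper_force: 25.0
```

```bash
python3 go.py 635.3 287.5 200 69.3
```

```text
t 26.75 grasp [635.3 287.8 110. ] q6 0.71 F [ 0.1 -0.4 -1.1] open 15.9
(np.float64(635.3), np.float64(287.5), np.float64(200.0)) slide [ -0.2   0.2 -90. ] dr [ 0.    -0.    -0.001]
```

Emit:
servo_tool([
  {"slide": [0, 0, 1], "dr": [0, 0, 0], "jaw": 1},
  {"slide": [0, 0, 1.5], "dr": [0, 0, 0], "jaw": 1},
  {"slide": [0, 0, 1.5], "dr": [0, 0, 0], "jaw": 0.7},
  {"slide": [0, 0, 1.5], "dr": [0, 0, 0], "jaw": 0.3},
  {"slide": [0, 0, 1.5], "dr": [0, 0, 0], "jaw": 0.3},
  {"slide": [0, 0, 1.5], "dr": [0, 0, 0], "jaw": 0.3},
  {"slide": [0, 0, 1.5], "dr": [0, 0, 0], "jaw": 0.3},
  {"slide": [0, 0, 1.5], "dr": [0, 0, 0], "jaw": 0.3},
  {"slide": [0, 0, -15], "dr": [0, 0, 0], "jaw": 0.3},
  {"slide": [0, 0, -45], "dr": [0, 0, 0], "jaw": 0.3},
  {"slide": [0, 0, -80], "dr": [0, 0, 0], "jaw": 0.3},
  {"slide": [-5, 0, -110], "dr": [0, 0, 0], "jaw": 0.3},
  {"slide": [-40, -10, -120], "dr": [0, 0, 0], "jaw": 0.3},
  {"slide": [-80, -20, -120], "dr": [0, 0, 0], "jaw": 0.3},
  {"slide": [-120, -30, -120], "dr": [0, 0, 0], "jaw": 0.3},
  {"slide": [-160, -40, -120], "dr": [0, 0, 0], "jaw": 0.3},
  {"slide": [-200, -50, -120], "dr": [0, 0, 0], "jaw": 0.3},
  {"slide": [-240, -60, -120], "dr": [0, 0, 0], "jaw": 0.3},
  {"slide": [-280, -70, -120], "dr": [0, 0, 0], "jaw": 0.3},
  {"slide": [-310, -78, -120], "dr": [0, 0, 0], "jaw": 0.3},
])

```text
t: 28.75
tool_pos: [0.4509, 0.0241, 0.3977]
orientation: [2.585, 1.785, 0.001]
force: [0.6, -0.8, 0.1]
opening: 0.0651
gripper_force: 0.0
```

Emit:
servo_tool([
  {"slide": [-30, 0, 0], "dr": [0, 0, 0], "jaw": 0.3},
  {"slide": [-70, 0, 0], "dr": [0, 0, 0], "jaw": 0.3},
  {"slide": [-110, 0, 0], "dr": [0, 0, 0], "jaw": 0.3},
  {"slide": [-150, 0, 0], "dr": [0, 0, 0], "jaw": 0.3},
  {"slide": [-170, 0, 0], "dr": [0, 0, 0], "jaw": 0.3},
  {"slide": [-170, 0, 0], "dr": [0, 0, 0], "jaw": 0.3},
  {"slide": [-170, 0, 0], "dr": [0, 0, 0], "jaw": 0.3},
])

```text
t: 29.45
tool_pos: [0.3921, -0.1334, 0.3975]
orientation: [2.586, 1.783, 0.001]
force: [-0.4, 0.3, -1.2]
opening: 0.065
gripper_force: 0.0
```

```bash
python3 - <<'E'
from h import *
q,_=read_camera("side");p,d=read_camera("top");c=camera_params("top")
cv2.imwrite("pics/w6.png",cv2.hconcat([cv2.resize(q[90:290,170:370,::-1],(390,390)),cv2.resize(p[110:270,120:330,::-1],(410,390))]))
np.savez("top1.npz",p=p,d=d)
W=world(d,c);org=(p[...,0].astype(int)-p[...,2])>35
for n,x,y,h,hand in(("lr",624,85.2,80,0),("sr",440.5,-100.2,70,0),("sq",635.3,287.5,75,1),("ob",449.6,291,60,1)):
    near=np.hypot(W[...,0]-x/1e3,W[...,1]-y/1e3)<.095
    m=org&near&(W[...,2]>.03);ct=max(cv2.findContours(m.astype(np.uint8),0,1)[0],key=len)
    pts=cast(ct,(h+14)/1e3,c)
    k=m&(W[...,2]<(h+22)/1e3);A=W[k];f=np.linalg.lstsq(np.c_[A[:,:2],np.ones(len(A))],A[:,2],rcond=None)[0]
    print(n,"jar",x,y,"lid",rect(pts),"plate z",(np.median(A[:,2])*1000).round(1),"want",h+14,"tilt",f[:2].round(3))
E
```

```text
lr jar 624 85.2 lid (array([624.1,  85.5]), array([126.2, 124.9]), 0.1) plate z 94.0 want 94 tilt [0.009 0.005]
sr jar 440.5 -100.2 lid (array([448. , -85.5]), array([61. , 91.1]), 64.6) plate z 84.1 want 84 tilt [-0.001  0.014]
sq jar 635.3 287.5 lid (array([634.3, 286.4]), array([115.2, 113.1]), 69.2) plate z 88.9 want 89 tilt [0.003 0.015]
ob jar 449.6 291 lid (array([448.8, 290.8]), array([145. ,  98.4]), 76.0) plate z 73.8 want 74 tilt [-0.003 -0.   ]
```

View pics/w6.png

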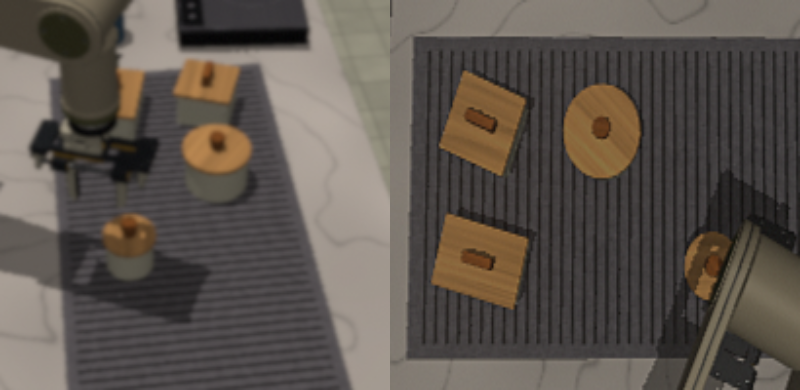

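All four plates measure at seated height, level and aligned on their jars. In the top crop they are square (483,120), large round (601,130) and oblong (480,260). The small round one (710,265) is partly hidden by the arm, but the side view shows it seated.

```bash
python3 -c "
from plant import *
print(close_job())"
```

```text
the job is handed in; nothing more can be done
None
```

All four lids are seated on their own jars and the job was handed in at about 30 s; the last camera check showed every lid level and at its seated height, though the arm partly hid the small round lid from above, and no verdict came back.

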